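Fill the table caddy with the cruet set, not the cleaning bottles

ROBOT

A 7-joint arm with a two-finger parallel gripper is mounted at the origin on the work surface. World frame = base frame: x ahead of the robot, y to its left, z up, the work surface at z = 0. Lengths are in m, angles in degrees, forces in N, time in s.
With the tool pointing down it reaches from about 0.425 to 1.025 m from the base axis. Payload 9.4 kg.
Tool frame: the origin (TCP) lies at the very end of the fingers, on their centre line; the grasp point (between the pads) lies arm.tcp_to_grasp behind it (arm.tcp_to_grasp is the distance from the TCP to the grasp point, in m); z points along the fingers, y is the line along which they close (so a half turn about z gives the same grasp; the last joint's range is limited). The gripper opens to 85 mm and grips with 20 to 120 N. Pads are 22 mm wide; open, the fingers measure 114 mm over their backs; the gripper's body (76 mm by 85 mm) begins 54 mm behind the grasp point. The pads swing forward as they close: fully open they stand 13 mm farther back than shut.
Start: joints at [68.027, 34.337, -0.143, 91.639, 0.103, 54.024, -4.572], TCP at [0.219, -0.691, 0.231] pointing down, gripper open.
Joint ranges: [-147.43, 147.43], [-19.82, 112.94], [-74.19, 73.91], [6.32, 146.72], [-59.91, 239.91], [6.04, 106.73], [-150.56, 150.56]. Speed limits (degrees/s): [127.2, 127.2, 172.46, 172.46, 180, 180, 180].

INTERFACE

Orientations are given as a 3x3 rotation matrix whose columns are the frame's x, y, z axes.
In Python, from rig import arm gives the robot as it stands. The module is installed in compiled form; this text tells all that it offers.
- The arm moves only by the tool send_rows, never from a script. Its argument "moves" is a list of rows, each an object with "linear": the shift along the tool's x, y, z in cm, a list of three; "delta_rot": the turn, a rotation vector about the tool's x, y, z in rad, a list of three. In form: [{"linear": [x, y, z], "delta_rot": [ax, ay, az]}, ...]. A call has 1 to 10 rows; each row is the pose to reach, as a shift and turn from the pose commanded when the call began, along the tool's axes at that moment; what a row does not reach only later rows make up. A row lasts 1/12 s, in which the tool goes at most 41.7 mm and 7.16 degrees, less where a joint would pass 70% of its speed; a pose out of reach is approached as far as the arm can. A call with a gripper value outside its range is refused whole. "hand" is the closure, from -1 (fully open) to 1 (shut), set as the call begins (left out, the last holds). The fingers move at their own pace and stop on an object; the grip force is fixed at half the most. Time passes only in rows, so rows that repeat a pose let the fingers close. It gives the time, the measured TCP pose, the force, the opening and the grip force at its end, in the units of the state.
- arm.sense(): the state, without advancing time (a new reading comes with each control period).
- arm.snapshot(name): name is "side" or "top"; returns a dict with "color" (480x640x3 uint8, red, green, blue), "fov_y" (degrees; the focal length in pixels is half the picture's height over the tangent of half this angle, whatever the lens; pixels are square), "cx", "cy" (the principal point, pixels), "k1" (the pictures are not rectified: a ray, as slopes to the right and down, at radius r is drawn at 1 + k1 r^2 times it, then the intrinsics apply), "xyz" and "attitude" of the camera in the world. Camera axes: x right, y up, looking along -z (the intrinsics and any distortion apply to the point x, -y, -z); pixel columns grow to the right and rows downward; lengths in m; the calibration is good to about 2 mm. A picture is of the moment at which its call begins. There is no depth.
- arm.sign_off(): hands the job in; it is judged then, once.
The state is a dict: "clock": time; "q": joint angles; "joint_vel": joint speeds; "joint_torque": joint torques, N m; "eef_pos": TCP position; "orientation": TCP orientation; "ft_force": force on the tool from outside, world axes, zero at the start; "ft_torque": the same for the moment, N m; "gripper_width": finger opening in m; "finger_force": force on a finger pad.
Only numpy, scipy, OpenCV 4.12 (cv2) and the standard library are available. Lean on these libraries where they do the work, as an engineer would, in place of code of your own. Each camera call takes 0.05 s, during which the arm holds its last target. There are 200 camera calls.

TASK

Fill the wooden table caddy for dinner: stand the salt shaker in its white cup, the pepper shaker in the black cup, the green oil bottle in the green cup and the red vinegar bottle in the red cup, each upright on the bottom of its cup. Set them down gently, without dropping them or knocking them over, and leave the blue-capped scouring shaker and the blue washing-up bottle standing where they are.

Things in the scene. Friction and masses are not known exactly. Their poses are not given: they have to be found in the camera images.
- salt_shaker: Salt shaker: off-white body, plain steel cap. Round, 40 mm in diameter, 80 mm tall: straight side to 64 mm, cap as wide to 72 mm, then narrowing to 26 mm. About 150 g, upright on the counter. Origin: centre of the underside, z up its axis. All six stand 100 mm or more apart (centres) beside the caddy; mug and bowl 115 mm off, teaspoon and egg timer (under 23 mm high) nearer.
- pepper_shaker: Pepper shaker: black body and black cap. Round, 40 mm in diameter, 80 mm tall: straight side to 64 mm, cap as wide to 72 mm, then narrowing to 26 mm. About 150 g, upright on the counter. Origin: centre of the underside, z up its axis. 
- oil_bottle: Oil bottle: olive green with a black stopper. Round, 48 mm in diameter up to 82 mm, shoulder to a 22 mm neck at 96 mm, 26 mm stopper up to 115 mm (overall height). About 220 g, upright on the counter. Origin: centre of the underside, z up its axis. 
- vinegar_bottle: Vinegar bottle: dark red with a black stopper. Round, 48 mm in diameter up to 82 mm, shoulder to a 22 mm neck at 96 mm, 26 mm stopper up to 115 mm (overall height). About 220 g, upright on the counter. Origin: centre of the underside, z up its axis. 
- scouring_shaker: Scouring powder shaker, a look-alike of the salt shaker that is to be left alone: off-white body, blue cap. Round, 40 mm in diameter, 80 mm tall: straight side to 64 mm, cap as wide to 72 mm, then narrowing to 26 mm. About 150 g, upright on the counter. Origin: centre of the underside, z up its axis. 
- soap_bottle: Washing-up liquid bottle, a look-alike of the oil and vinegar bottles that is to be left alone: blue with a white stopper. Round, 48 mm in diameter up to 82 mm, shoulder to a 22 mm neck at 96 mm, 26 mm stopper up to 115 mm (overall height). About 220 g, upright on the counter. Origin: centre of the underside, z up its axis. 
- cup_white: White cup: open, round, low; one of four fixed in a wooden caddy, 2 by 2, 90 mm apart, colours shuffled. Outer diameter 74 mm, inner 68, rim 12 mm and inner floor 4 mm above its underside. Origin: centre of the underside (6 mm above the counter), z up. Caddy: 180 mm square, fixed, walls 24 mm high, low handles to 34 mm on two sides.
- cup_black: Black cup: open, round, low; one of four fixed in a wooden caddy, 2 by 2, 90 mm apart, colours shuffled. Outer diameter 74 mm, inner 68, rim 12 mm and inner floor 4 mm above its underside. Origin: centre of the underside (6 mm above the counter), z up. Caddy: 180 mm square, fixed, walls 24 mm high, low handles to 34 mm on two sides.
- cup_green: Green cup: open, round, low; one of four fixed in a wooden caddy, 2 by 2, 90 mm apart, colours shuffled. Outer diameter 74 mm, inner 68, rim 12 mm and inner floor 4 mm above its underside. Origin: centre of the underside (6 mm above the counter), z up. Caddy: 180 mm square, fixed, walls 24 mm high, low handles to 34 mm on two sides.
- cup_red: Red cup: open, round, low; one of four fixed in a wooden caddy, 2 by 2, 90 mm apart, colours shuffled. Outer diameter 74 mm, inner 68, rim 12 mm and inner floor 4 mm above its underside. Origin: centre of the underside (6 mm above the counter), z up. Caddy: 180 mm square, fixed, walls 24 mm high, low handles to 34 mm on two sides.

How it is judged (in metres and radians):
At the end, for the whole second after the job is handed in: Salt in the white cup, pepper in the black, oil in the green, vinegar in the red: each within 16 mm of the cup's centre, standing on its floor (underside < 8 mm above the cup's), upright within 0.1 rad, at rest; both blue look-alikes upright within 25 mm of where they stood (horizontal distance between salt_shaker and cup_white below 0.016 m and z of salt_shaker in the frame of cup_white between 0 and 0.008 m and angle between each of salt_shaker, pepper_shaker, oil_bottle, vinegar_bottle, scouring_shaker, soap_bottle's own z axis and vertical below 0.1 rad and linear speed of each of salt_shaker, pepper_shaker, oil_bottle, vinegar_bottle below 0.02 m/s and horizontal distance between pepper_shaker and cup_black below 0.016 m and z of pepper_shaker in the frame of cup_black between 0 and 0.008 m and horizontal distance between oil_bottle and cup_green below 0.016 m and z of oil_bottle in the frame of cup_green between 0 and 0.008 m and horizontal distance between vinegar_bottle and cup_red below 0.016 m and z of vinegar_bottle in the frame of cup_red between 0 and 0.008 m and distance of each of scouring_shaker, soap_bottle from where it was at the start of the episode below 0.025 m); the robot touches nothing.
It fails at once if a cruet is tipped over (angle between any of salt_shaker, pepper_shaker, oil_bottle, vinegar_bottle's own z axis and vertical above 0.9 rad).
It fails at once if a cruet is dropped (faster than 0.7 m/s with no finger on it) ((contact force between salt_shaker and the fingers below 0.01 N and linear speed of salt_shaker above 0.7 m/s) or (contact force between pepper_shaker and the fingers below 0.01 N and linear speed of pepper_shaker above 0.7 m/s) or (contact force between oil_bottle and the fingers below 0.01 N and linear speed of oil_bottle above 0.7 m/s) or (contact force between vinegar_bottle and the fingers below 0.01 N and linear speed of vinegar_bottle above 0.7 m/s)).
It fails at once if the scouring shaker is shifted by more than 25 mm or tipped (distance of scouring_shaker from where it was at the start of the episode above 0.025 m or angle between scouring_shaker's own z axis and vertical above 0.4 rad).
It fails at once if the soap bottle is shifted by more than 25 mm or tipped (distance of soap_bottle from where it was at the start of the episode above 0.025 m or angle between soap_bottle's own z axis and vertical above 0.4 rad).
It also fails if it takes over 120 s, if anything falls off the work surface, if the arm or the gripper's body presses on something with over 40 N, if the wrist force passes 120 N, or if a joint passes its speed limit or range.

## Working session

There is one attempt and no reset: what is moved stays moved. The work goes in short steps, Python scripts to look and compute and a tool call to move; the robot and the scene stay as the last step left them, time stands still between calls to the robot, and variables do not carry over. Pictures are saved under pics/ and viewed, at most 14 in all, crops included, and the job is handed in when it is done.

Besides the shell and the picture viewer there is one more tool, called after ">>>" as a command line: name --argument value ..., lists and objects as JSON in quotes. send_rows: Moves the arm, as the interface text tells. Its arguments: {"type":"object","properties":{"moves":{"type":"array","items":{"type":"object","properties":{"linear":{"type":"array","items":{"type":"number"}},"delta_rot":{"type":"array","items":{"type":"number"}}}}},"hand":{"type":"number"}},"required":["moves"]}

```bash
mkdir -p pics
python3 - <<'E'
from rig import arm
import cv2
s=arm.sense()
for k in ("clock","eef_pos","orientation","ft_force","gripper_width"): print(k,s[k])
print(arm.tcp_to_grasp)
for n in ("top","side"):
    d=arm.snapshot(n); cv2.imwrite(f"pics/{n}0.png",d["color"][:,:,::-1])
    print(n,{k:v for k,v in d.items() if k!="color"})
E
```

```text
clock 0.0
eef_pos [ 0.21879195 -0.69069493  0.23042181]
orientation [[ 9.53283265e-01  3.02077184e-01 -6.25843475e-04]
 [ 3.02077790e-01 -9.53282177e-01  1.44920738e-03]
 [-1.58832945e-04 -1.57055856e-03 -9.99998754e-01]]
ft_force [-0.02582372  0.10345455  0.59133452]
gripper_width 0.08542308018648434
0.0187
top {'fov_y': 46.26576188563022, 'cx': 323.0876312744263, 'cy': 248.6913239389899, 'k1': 0.021663780159007343, 'xyz': array([ 0.34863728, -0.00345744,  1.10110404]), 'attitude': array([[-0.02270205,  0.98230998, -0.18588095],
       [-0.99973954, -0.02274111,  0.0019223 ],
       [-0.00233884,  0.18587617,  0.98257039]])}
side {'fov_y': 43.33584022512976, 'cx': 323.9247372696491, 'cy': 234.18184518883646, 'k1': -0.11925217089987719, 'xyz': array([0.37117017, 1.12890713, 0.69633365]), 'attitude': array([[-0.98821804,  0.08058216, -0.13012155],
       [-0.15299502, -0.49678019,  0.85428448],
       [ 0.00419828,  0.86412728,  0.50325581]])}
```

View pics/top0.png

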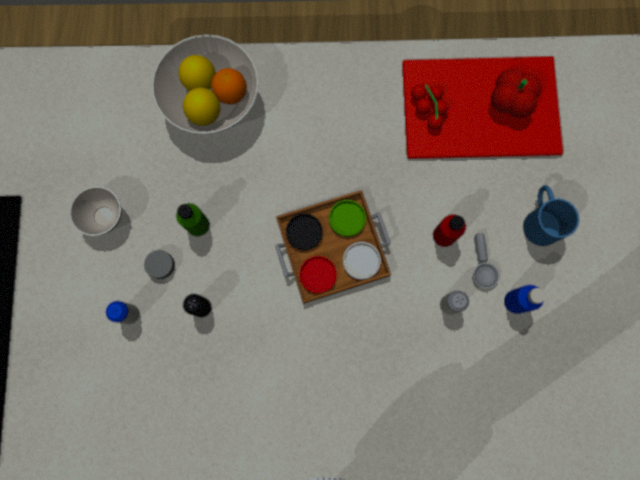

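View pics/side0.png

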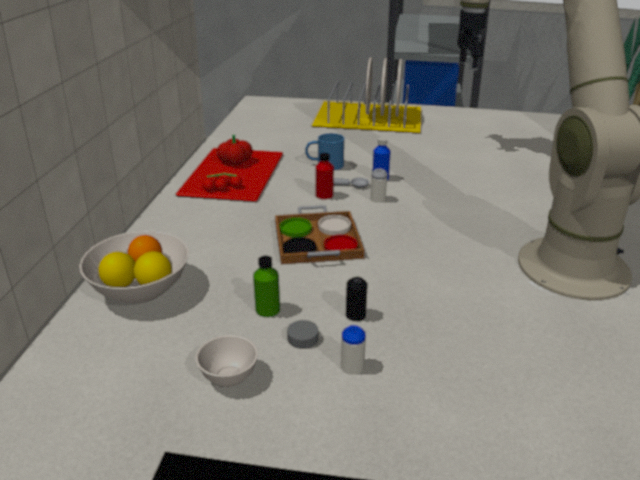

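```bash
cat > h.py <<'E'
import numpy as np, cv2
from rig import arm
def cam(d):
    f=240/np.tan(np.radians(d["fov_y"]/2)); K=np.array([[f,0,d["cx"]],[0,f,d["cy"]],[0,0,1]])
    R=np.diag([1,-1,-1])@np.asarray(d["attitude"]).T
    return K,np.array([d["k1"],0,0,0,0.]),R,np.asarray(d["xyz"])
def proj(d,P):
    K,D,R,c=cam(d); return cv2.projectPoints(np.atleast_2d(P).astype(float),cv2.Rodrigues(R)[0],-R@c,K,D)[0][:,0]
def unproj(d,uv,z):
    K,D,R,c=cam(d); n=cv2.undistortPoints(np.array([[uv]],float),K,D)[0,0]
    r=R.T@np.array([n[0],n[1],1]); return c+r*(z-c[2])/r[2]
def circ(x,y,z,r):
    t=np.linspace(0,2*np.pi,60); return np.c_[x+r*np.cos(t),y+r*np.sin(t),0*t+z]
def crop(d,name,x0,y0,s,circles,w=800,h=600):
    im=d["color"][:,:,::-1]; im=im[y0:y0+h//s,x0:x0+w//s]
    im=np.clip(cv2.resize(im,None,fx=s,fy=s,interpolation=cv2.INTER_CUBIC)*1.6,0,255).astype(np.uint8)
    for (x,y,z,r) in circles:
        p=(proj(d,circ(x,y,z,r))-[x0-.5,y0-.5])*s
        cv2.polylines(im,[p.round().astype(np.int32)],True,(255,255,0),1)
    for g in range(0,w,100): cv2.putText(im,str(x0+g/s),(g,10),0,.35,(255,0,255))
    for g in range(100,h,100): cv2.putText(im,str(y0+g/s),(0,g),0,.35,(255,0,255))
    cv2.imwrite("pics/"+name+".png",im)
S=[(0,.02),(.072,.02),(.08,.013)]; B=[(0,.024),(.082,.024),(.115,.013)]
E
python3 - <<'E'
from h import *
t=arm.snapshot("top"); s=arm.snapshot("side")
g={"oil":((184,211),.115,B),"pep":((191,300),.08,S),"scour":((112,310),.08,S),"vin":((457,221),.115,B),"salt":((460,298),.08,S),"soap":((537,294),.115,B)}
C=[]
for n,(uv,z,m) in g.items():
    p=unproj(t,uv,z); print(n,p.round(4)); C+=[(p[0],p[1],zz,r) for zz,r in m]
cu={"black":(304,232),"green":(348,218),"red":(318,275),"white":(362,260)}
for n,uv in cu.items():
    p=unproj(t,uv,.018); print(n,p.round(4)); C+=[(p[0],p[1],.018,.037),(p[0],p[1],.018,.034)]
crop(t,"tl",90,190,4,C); crop(t,"tc",250,175,4,C); crop(t,"tr",415,190,4,C); crop(s,"sl",230,230,4,C); crop(s,"sr",260,115,4,C)
E
```

```text
oil [0.6103 0.2444 0.115 ]
pep [0.4525 0.2366 0.08  ]
scour [0.4378 0.3787 0.08  ]
vin [ 0.5803 -0.2475  0.115 ]
salt [ 0.4449 -0.252   0.08  ]
soap [ 0.4457 -0.3783  0.115 ]
black [0.5879 0.0313 0.018 ]
green [ 0.6143 -0.0564  0.018 ]
red [0.5017 0.0055 0.018 ]
white [ 0.5293 -0.0811  0.018 ]
```

View pics/tl.png

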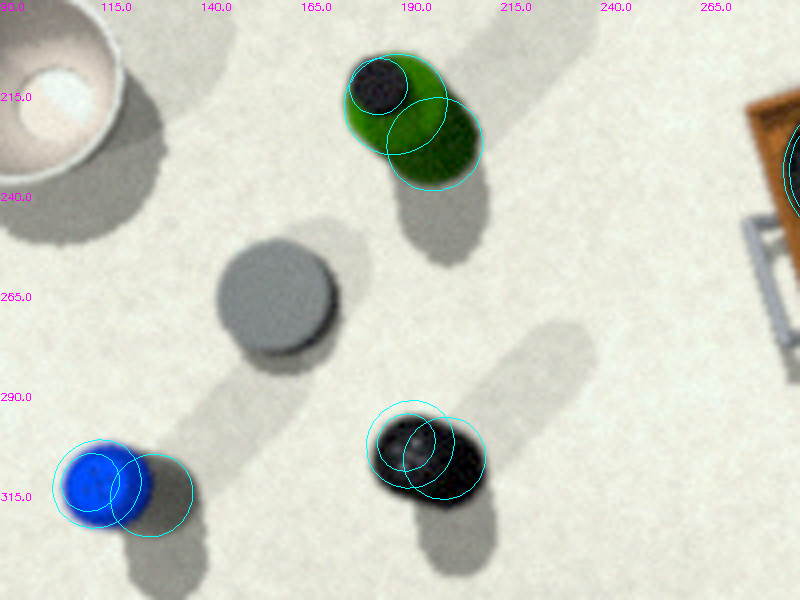

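View pics/tc.png

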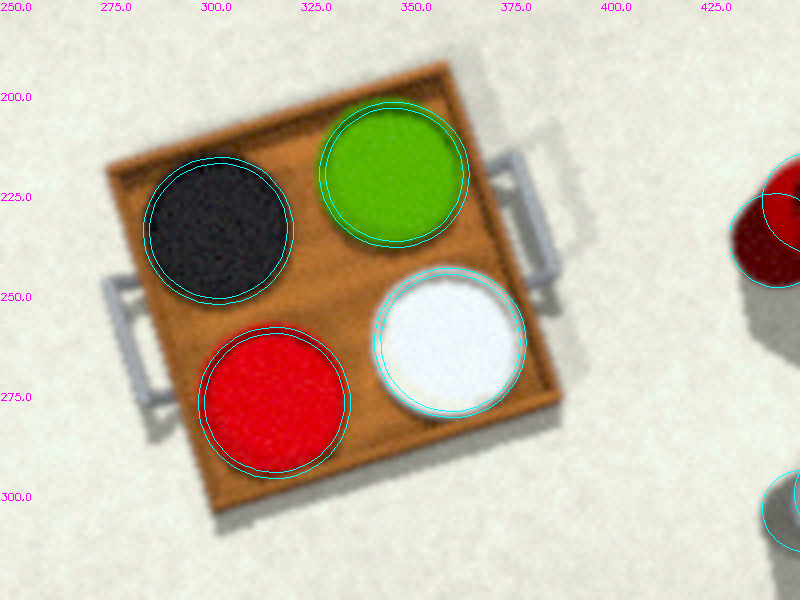

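View pics/tr.png

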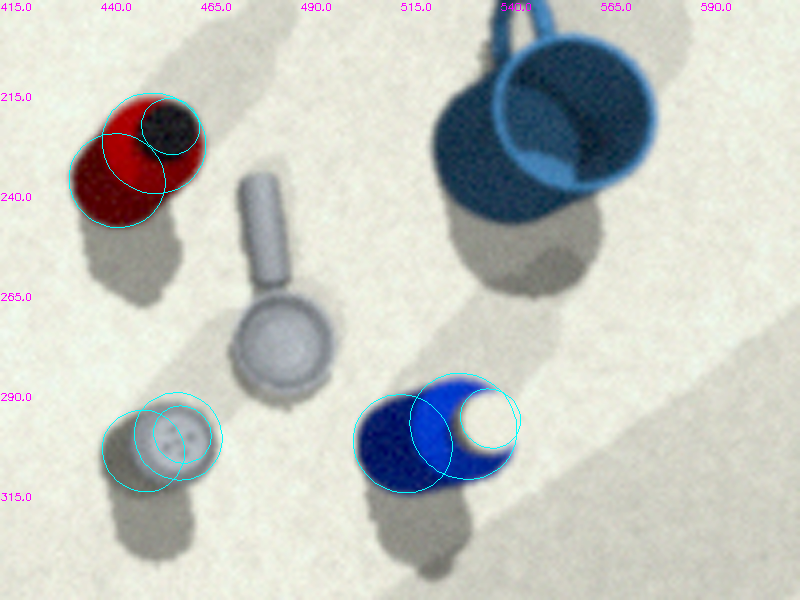

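View pics/sl.png

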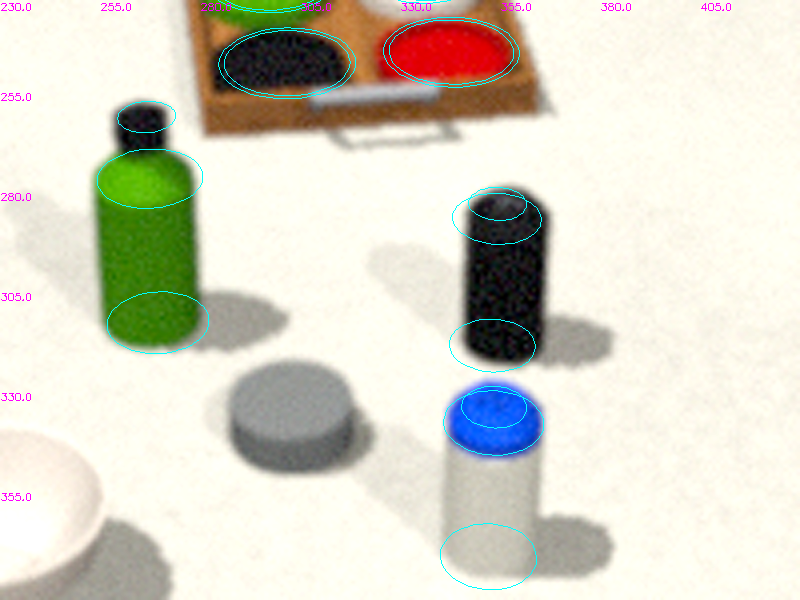

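View pics/sr.png

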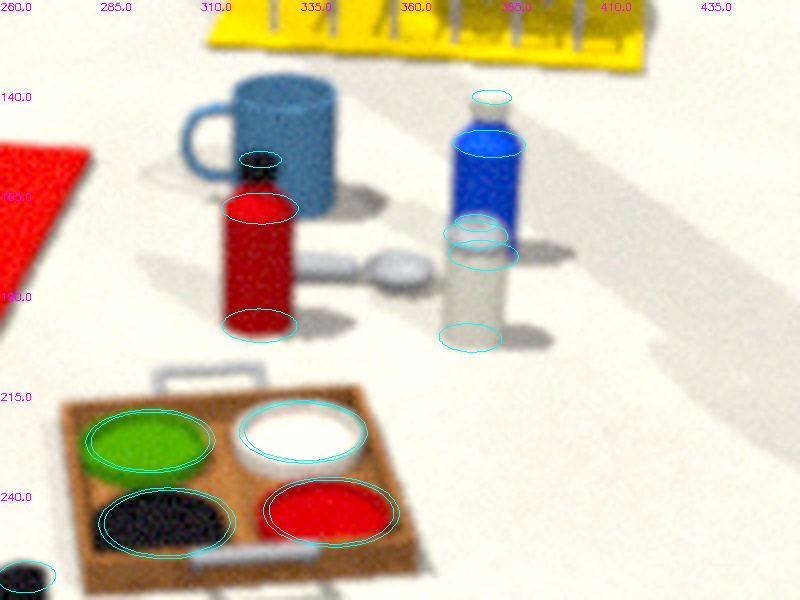

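The top view puts the salt centre about 4 mm nearer the base than my first overlay, and pepper and scouring shaker are similarly shifted. The cups and bottles fit the overlay, and the cups come out 90 mm apart as they should. Refined positions go into the helper.

```bash
cat > go.py <<'E'
import sys,numpy as np
from rig import arm
P=dict(salt=(.441,-.252),pep=(.4485,.234),oil=(.6103,.2435),vin=(.5798,-.2478),white=(.5286,-.0815),black=(.588,.0311),green=(.6146,-.0549),red=(.502,.0045))
s=arm.sense(); p=s["eef_pos"]; R=s["orientation"]
for a in sys.argv[1:]:
    n,z=a.split(","); t=np.array([*P[n],float(z)])
    print(a,"tool cm",(100*R.T@(t-p)).round(2),"dist",np.linalg.norm(t-p).round(3))
print("t",s["clock"],"p",p.round(4),"F",np.round(s["ft_force"],1),"w",round(s["gripper_width"],4),"f",s["finger_force"],"zax",R[:,2].round(4))
E
python3 go.py salt,.2
```

```text
salt,.2 tool cm [ 34.43 -35.13   3.1 ] dist 0.493
t 0.2 p [ 0.2189 -0.6909  0.2308] F [-0.3  0.4  0.2] w 0.0856 f 0.0 zax [-3.e-04  8.e-04 -1.e+00]
```

>>> send_rows --moves '[{"linear": [8,-8.2,0.5]},{"linear": [18,-18.4,1.5]},{"linear": [26,-26.5,2.5]},{"linear": [34.4,-35.1,3.1]},{"linear": [34.4,-35.1,3.1]},{"linear": [34.4,-35.1,3.1]},{"linear": [34.4,-35.1,3.1]},{"linear": [34.4,-35.1,3.1]},{"linear": [34.4,-35.1,3.1]},{"linear": [34.4,-35.1,3.1]}]' --hand -1

```text
validation failed for argument at $.mo...
```

```bash
python3 go.py salt,.2 salt,.029
```

```text
salt,.2 tool cm [ 34.43 -35.13   3.1 ] dist 0.493
salt,.029 tool cm [ 34.43 -35.11  20.2 ] dist 0.532
t 0.2 p [ 0.2189 -0.6909  0.2308] F [-0.3  0.4  0.2] w 0.0856 f 0.0 zax [-3.e-04  8.e-04 -1.e+00]
```

>>> send_rows --moves '[{"linear": [34.4,-35.1,3.1],"delta_rot": [0,0,0]},{"linear": [34.4,-35.1,3.1],"delta_rot": [0,0,0]},{"linear": [34.4,-35.1,3.1],"delta_rot": [0,0,0]},{"linear": [34.4,-35.1,3.1],"delta_rot": [0,0,0]},{"linear": [34.4,-35.1,3.1],"delta_rot": [0,0,0]},{"linear": [34.4,-35.1,3.1],"delta_rot": [0,0,0]},{"linear": [34.4,-35.1,3.1],"delta_rot": [0,0,0]},{"linear": [34.4,-35.1,3.1],"delta_rot": [0,0,0]},{"linear": [34.4,-35.1,3.1],"delta_rot": [0,0,0]},{"linear": [34.4,-35.1,3.1],"delta_rot": [0,0,0]}]' --hand -1

```text
clock: 1.03
eef_pos: [0.4072, -0.3183, 0.2051]
orientation: [[0.953, 0.302, 0.0], [0.302, -0.953, -0.0], [0.0, 0.0, -1.0]]
ft_force: [1.6, 0.5, 0.6]
gripper_width: 0.0855
finger_force: 0.0
```

```bash
python3 go.py salt,.2 salt,.029
```

```text
salt,.2 tool cm [ 5.22 -5.3   0.51] dist 0.075
salt,.029 tool cm [ 5.22 -5.31 17.61] dist 0.191
t 1.0333 p [ 0.4072 -0.3183  0.2051] F [1.6 0.5 0.6] w 0.0855 f 0.0 zax [ 3.e-04 -2.e-04 -1.e+00]
```

>>> send_rows --moves '[{"linear": [3,-3,0.5],"delta_rot": [0,0,0]},{"linear": [5.2,-5.3,0.5],"delta_rot": [0,0,0]},{"linear": [5.2,-5.3,3],"delta_rot": [0,0,0]},{"linear": [5.2,-5.3,6],"delta_rot": [0,0,0]},{"linear": [5.2,-5.3,9],"delta_rot": [0,0,0]},{"linear": [5.2,-5.3,10.5],"delta_rot": [0,0,0]},{"linear": [5.2,-5.3,10.5],"delta_rot": [0,0,0]},{"linear": [5.2,-5.3,10.5],"delta_rot": [0,0,0]}]'

```text
clock: 1.7
eef_pos: [0.44, -0.2537, 0.0996]
orientation: [[0.953, 0.302, -0.002], [0.302, -0.953, 0.001], [-0.001, -0.001, -1.0]]
ft_force: [0.2, -0.3, 0.9]
gripper_width: 0.0853
finger_force: 0.0
```

```bash
python3 go.py salt,.1 salt,.029
python3 - <<'E'
from h import *
t=arm.snapshot("top"); s=arm.snapshot("side")
C=[(.441,-.252,z,r) for z,r in S]
a=t["color"]; crop(t,"g1a",400,210,4,C,400,400); crop(s,"g1b",330,130,4,C,400,400)
cv2.imwrite("pics/g1.png",np.hstack([cv2.imread("pics/g1a.png"),cv2.imread("pics/g1b.png")]))
E
```

```text
salt,.1 tool cm [ 0.15 -0.13 -0.04] dist 0.002
salt,.029 tool cm [ 0.16 -0.12  7.06] dist 0.071
t 1.7 p [ 0.44   -0.2537  0.0996] F [ 0.2 -0.3  0.9] w 0.0853 f 0.0 zax [-1.8e-03  8.0e-04 -1.0e+00]
```

View pics/g1.png

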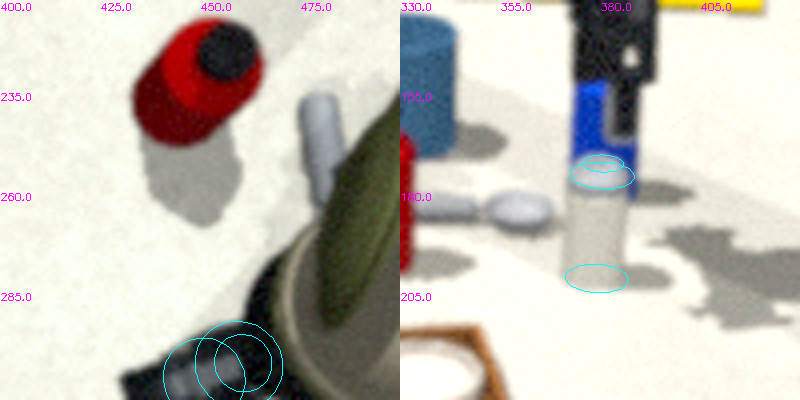

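The overlay on the salt shaker fits to about 3 enlarged px (1 mm), and the fingers sit above it. Next I descend and grip.

>>> send_rows --moves '[{"linear": [0.1,-0.1,2],"delta_rot": [0,0,0]},{"linear": [0.1,-0.1,4],"delta_rot": [0,0,0]},{"linear": [0.1,-0.1,6],"delta_rot": [0,0,0]},{"linear": [0.1,-0.1,7.1],"delta_rot": [0,0,0]},{"linear": [0.1,-0.1,7.1],"delta_rot": [0,0,0]},{"linear": [0.1,-0.1,7.1],"delta_rot": [0,0,0]}]'

```text
clock: 2.3
eef_pos: [0.4411, -0.2528, 0.0296]
orientation: [[0.953, 0.302, 0.0], [0.302, -0.953, -0.0], [-0.0, 0.0, -1.0]]
ft_force: [-0.0, 0.1, -0.1]
gripper_width: 0.0853
finger_force: 0.0
```

>>> send_rows --moves '[{"linear": [0,0,0],"delta_rot": [0,0,0]},{"linear": [0,0,0],"delta_rot": [0,0,0]},{"linear": [0,0,0],"delta_rot": [0,0,0]},{"linear": [0,0,0],"delta_rot": [0,0,0]},{"linear": [0,0,0],"delta_rot": [0,0,0]},{"linear": [0,0,0],"delta_rot": [0,0,0]},{"linear": [0,0,0],"delta_rot": [0,0,0]},{"linear": [0,0,0],"delta_rot": [0,0,0]}]' --hand 1

```text
clock: 2.97
eef_pos: [0.4412, -0.2528, 0.03]
orientation: [[0.953, 0.302, 0.001], [0.302, -0.953, -0.001], [0.001, 0.001, -1.0]]
ft_force: [-0.9, 1.2, 9.6]
gripper_width: 0.0389
finger_force: 59.0
```

```bash
python3 go.py white,.15 white,.04
```

```text
white,.15 tool cm [ 13.51 -13.68 -12.  ] dist 0.227
white,.04 tool cm [ 13.5  -13.69  -1.  ] dist 0.193
t 2.9667 p [ 0.4412 -0.2528  0.03  ] F [-0.9  1.2  9.6] w 0.0389 f 59.048125689150766 zax [ 1.1e-03 -6.0e-04 -1.0e+00]
```

>>> send_rows --moves '[{"linear": [0,0,-0.5],"delta_rot": [0,0,0]},{"linear": [0,0,-2],"delta_rot": [0,0,0]},{"linear": [0,0,-4.5],"delta_rot": [0,0,0]},{"linear": [1,-1,-7],"delta_rot": [0,0,0]},{"linear": [3,-3,-9],"delta_rot": [0,0,0]},{"linear": [5.5,-5.6,-9],"delta_rot": [0,0,0]},{"linear": [8,-8.2,-9],"delta_rot": [0,0,0]},{"linear": [10.5,-10.7,-9],"delta_rot": [0,0,0]},{"linear": [12.5,-12.7,-9],"delta_rot": [0,0,0]},{"linear": [13.5,-13.7,-9],"delta_rot": [0,0,0]}]'

```text
clock: 3.8
eef_pos: [0.53, -0.077, 0.1195]
orientation: [[0.952, 0.306, 0.001], [0.306, -0.952, 0.002], [0.002, -0.001, -1.0]]
ft_force: [0.2, -0.0, -1.7]
gripper_width: 0.0387
finger_force: 60.7
```

>>> send_rows --moves '[{"linear": [0,0,0],"delta_rot": [0,0,0]},{"linear": [0,0,1.5],"delta_rot": [0,0,0]},{"linear": [0,0,3.5],"delta_rot": [0,0,0]},{"linear": [0,0,5],"delta_rot": [0,0,0]},{"linear": [0,0,6],"delta_rot": [0,0,0]},{"linear": [0,0,6],"delta_rot": [0,0,0]},{"linear": [0,0,6],"delta_rot": [0,0,0]}]'

```text
clock: 4.38
eef_pos: [0.5278, -0.0818, 0.0589]
orientation: [[0.954, 0.301, -0.001], [0.301, -0.954, -0.0], [-0.001, -0.0, -1.0]]
ft_force: [0.6, -0.3, -1.2]
gripper_width: 0.0389
finger_force: 60.6
```

```bash
python3 go.py white,.041
python3 - <<'E'
from h import *
t=arm.snapshot("top"); s=arm.snapshot("side")
C=[(.5286,-.0815,z+.03,r) for z,r in S]+[(.5286,-.0815,.018,.034)]
crop(t,"g2a",310,190,4,C,400,400); crop(s,"g2b",290,170,4,C,400,400)
cv2.imwrite("pics/g2.png",np.hstack([cv2.imread("pics/g2a.png"),cv2.imread("pics/g2b.png")]))
E
```

```text
white,.041 tool cm [ 0.09 -0.    1.79] dist 0.018
t 4.3833 p [ 0.5278 -0.0818  0.0589] F [ 0.6 -0.3 -1.2] w 0.0389 f 60.633946418529376 zax [-1.3e-03 -1.0e-04 -1.0e+00]
```

View pics/g2.png

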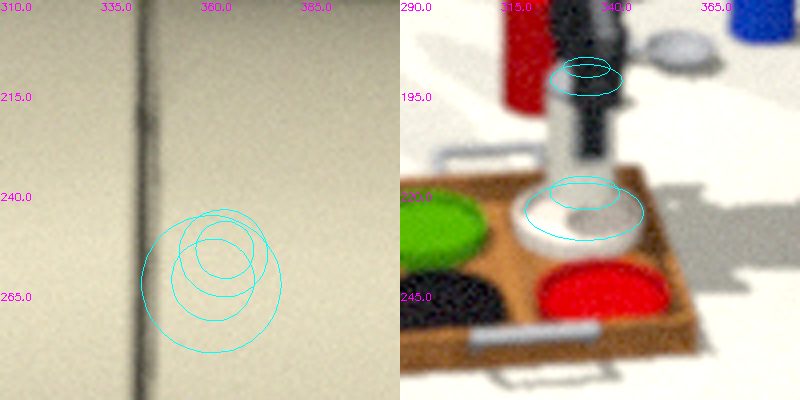

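The shaker stands about 3 enlarged px (1–2 mm) off the white cup's centre in the side view. I'll lower it 1.7 cm and release.

>>> send_rows --moves '[{"linear": [0,0,0.8],"delta_rot": [0,0,0]},{"linear": [0,0,1.3],"delta_rot": [0,0,0]},{"linear": [0,0,1.6],"delta_rot": [0,0,0]},{"linear": [0,0,1.8],"delta_rot": [0,0,0]},{"linear": [0,0,1.8],"delta_rot": [0,0,0]},{"linear": [0,0,1.8],"delta_rot": [0,0,0]}]'

```text
clock: 4.98
eef_pos: [0.5282, -0.0812, 0.0409]
orientation: [[0.953, 0.302, -0.0], [0.302, -0.953, -0.0], [-0.0, -0.0, -1.0]]
ft_force: [-0.9, 0.3, -2.0]
gripper_width: 0.0391
finger_force: 60.7
```

>>> send_rows --moves '[{"linear": [0,0,0],"delta_rot": [0,0,0]},{"linear": [0,0,0],"delta_rot": [0,0,0]},{"linear": [0,0,0],"delta_rot": [0,0,0]},{"linear": [0,0,0],"delta_rot": [0,0,0]}]' --hand -0.5

```text
clock: 5.32
eef_pos: [0.5284, -0.0813, 0.0412]
orientation: [[0.953, 0.302, 0.0], [0.302, -0.953, -0.0], [0.0, 0.0, -1.0]]
ft_force: [0.3, -1.0, -0.2]
gripper_width: 0.0644
finger_force: 0.0
```

>>> send_rows --moves '[{"linear": [0,0,-1],"delta_rot": [0,0,0]},{"linear": [0,0,-4],"delta_rot": [0,0,0]},{"linear": [0,0,-8],"delta_rot": [0,0,0]},{"linear": [0,0,-12],"delta_rot": [0,0,0]},{"linear": [0,0,-16],"delta_rot": [0,0,0]},{"linear": [0,0,-16],"delta_rot": [0,0,0]}]'

```text
clock: 5.82
eef_pos: [0.5312, -0.0818, 0.2088]
orientation: [[0.953, 0.301, 0.011], [0.301, -0.954, -0.001], [0.01, 0.004, -1.0]]
ft_force: [1.8, -0.4, 0.4]
gripper_width: 0.0639
finger_force: 0.0
```

```bash
python3 go.py pep,.2 pep,.1
```

```text
pep,.2 tool cm [  1.62 -32.61   0.77] dist 0.327
pep,.1 tool cm [  1.52 -32.65  10.77] dist 0.344
t 5.8167 p [ 0.5312 -0.0818  0.2088] F [ 1.8 -0.4  0.4] w 0.0639 f 0.0 zax [ 1.080e-02 -6.000e-04 -9.999e-01]
```

>>> send_rows --moves '[{"linear": [0.1,-2.5,0],"delta_rot": [0,0,0]},{"linear": [0.4,-6,0],"delta_rot": [0,0,0]},{"linear": [0.7,-10,0],"delta_rot": [0,0,0]},{"linear": [0.9,-14,0],"delta_rot": [0,0,0]},{"linear": [1.1,-18,0],"delta_rot": [0,0,0]},{"linear": [1.3,-22,0],"delta_rot": [0,0,0]},{"linear": [1.5,-26,0],"delta_rot": [0,0,0]},{"linear": [1.7,-30,0],"delta_rot": [0,0,0]},{"linear": [1.9,-32.5,0],"delta_rot": [0,0,0]},{"linear": [1.9,-32.5,0],"delta_rot": [0,0,0]}]' --hand -1

```text
clock: 6.65
eef_pos: [0.4465, 0.2404, 0.2018]
orientation: [[0.951, 0.309, 0.0], [0.309, -0.951, 0.003], [0.001, -0.003, -1.0]]
ft_force: [0.3, 0.0, 0.8]
gripper_width: 0.0857
finger_force: 0.0
```

>>> send_rows --moves '[{"linear": [0,0,0],"delta_rot": [0,0,0]},{"linear": [0,0,3],"delta_rot": [0,0,0]},{"linear": [0,0,6.5],"delta_rot": [0,0,0]},{"linear": [0,0,9],"delta_rot": [0,0,0]},{"linear": [0,0,10],"delta_rot": [0,0,0]},{"linear": [0,0,10],"delta_rot": [0,0,0]},{"linear": [0,0,10],"delta_rot": [0,0,0]}]'

```text
clock: 7.23
eef_pos: [0.4486, 0.2333, 0.1015]
orientation: [[0.954, 0.301, -0.0], [0.301, -0.954, -0.001], [-0.001, 0.001, -1.0]]
ft_force: [0.4, -0.4, -0.1]
gripper_width: 0.0851
finger_force: 0.0
```

```bash
python3 go.py pep,.1 pep,.029
python3 - <<'E'
from h import *
t=arm.snapshot("top"); s=arm.snapshot("side")
C=[(.4485,.234,z,r) for z,r in S]+[(.5286,-.0815,z+.01,r) for z,r in S]
crop(t,"g3a",280,190,4,C,400,480); crop(s,"g3b",310,190,3,C,400,480)
cv2.imwrite("pics/g3.png",np.hstack([cv2.imread("pics/g3a.png"),cv2.imread("pics/g3b.png")[:480,:400]]))
E
```

```text
pep,.1 tool cm [ 0.01 -0.06  0.15] dist 0.002
pep,.029 tool cm [ 0.02 -0.07  7.25] dist 0.072
t 7.2333 p [0.4486 0.2333 0.1015] F [ 0.4 -0.4 -0.1] w 0.0851 f 0.0 zax [-5.e-04 -7.e-04 -1.e+00]
```

View pics/g3.png

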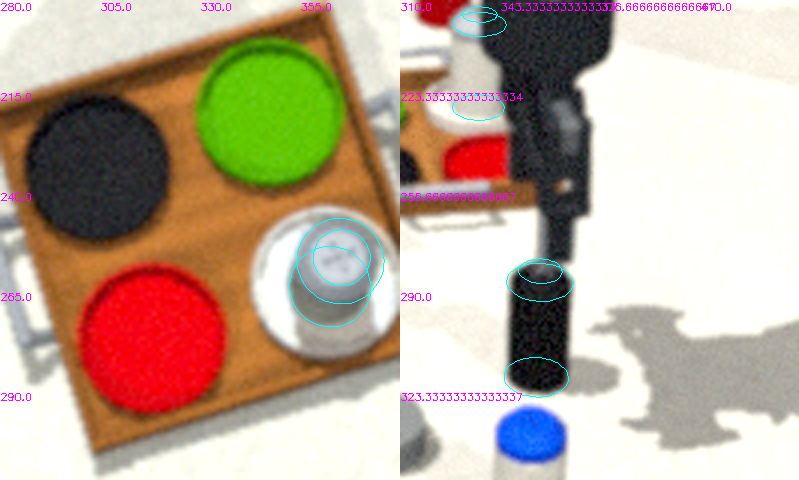

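Salt stands upright on the overlay for the white cup, with its cap at enlarged (343,257) against a predicted (341,257). The pepper overlay also fits, so I descend and grip.

>>> send_rows --moves '[{"linear": [0,0,2],"delta_rot": [0,0,0]},{"linear": [0,0,4],"delta_rot": [0,0,0]},{"linear": [0,0,6],"delta_rot": [0,0,0]},{"linear": [0,0,7.1],"delta_rot": [0,0,0]},{"linear": [0,0,7.2],"delta_rot": [0,0,0]},{"linear": [0,0,7.2],"delta_rot": [0,0,0]}]'

```text
clock: 7.83
eef_pos: [0.4484, 0.2343, 0.0295]
orientation: [[0.953, 0.302, 0.0], [0.302, -0.953, -0.0], [0.0, 0.0, -1.0]]
ft_force: [-0.1, -0.2, 0.7]
gripper_width: 0.0858
finger_force: 0.0
```

>>> send_rows --moves '[{"linear": [0,0,0],"delta_rot": [0,0,0]},{"linear": [0,0,0],"delta_rot": [0,0,0]},{"linear": [0,0,0],"delta_rot": [0,0,0]},{"linear": [0,0,0],"delta_rot": [0,0,0]},{"linear": [0,0,0],"delta_rot": [0,0,0]},{"linear": [0,0,0],"delta_rot": [0,0,0]},{"linear": [0,0,0],"delta_rot": [0,0,0]},{"linear": [0,0,0],"delta_rot": [0,0,0]}]' --hand 1

```text
clock: 8.5
eef_pos: [0.4486, 0.2345, 0.03]
orientation: [[0.953, 0.302, 0.001], [0.302, -0.953, 0.001], [0.001, -0.0, -1.0]]
ft_force: [-0.5, -0.7, 10.5]
gripper_width: 0.0391
finger_force: 59.0
```

```bash
python3 go.py black,.12
```

```text
black,.12 tool cm [ 7.16 23.6  -9.  ] dist 0.262
t 8.5 p [0.4486 0.2345 0.03  ] F [-0.5 -0.7 10.5] w 0.0391 f 59.04209039406851 zax [ 1.2e-03  8.0e-04 -1.0e+00]
```

>>> send_rows --moves '[{"linear": [0,0,-0.5],"delta_rot": [0,0,0]},{"linear": [0,0,-2],"delta_rot": [0,0,0]},{"linear": [0,0,-4.5],"delta_rot": [0,0,0]},{"linear": [0.3,1,-7],"delta_rot": [0,0,0]},{"linear": [1,3.3,-9],"delta_rot": [0,0,0]},{"linear": [2.1,7,-9],"delta_rot": [0,0,0]},{"linear": [3.3,11,-9],"delta_rot": [0,0,0]},{"linear": [4.5,15,-9],"delta_rot": [0,0,0]},{"linear": [5.7,19,-9],"delta_rot": [0,0,0]},{"linear": [6.6,22,-9],"delta_rot": [0,0,0]}]'

```text
clock: 9.33
eef_pos: [0.579, 0.0408, 0.1196]
orientation: [[0.954, 0.3, 0.001], [0.3, -0.954, -0.001], [0.001, 0.001, -1.0]]
ft_force: [-0.9, 1.5, -1.4]
gripper_width: 0.039
finger_force: 60.6
```

>>> send_rows --moves '[{"linear": [0.6,1.6,0],"delta_rot": [0,0,0]},{"linear": [0.6,1.6,1.5],"delta_rot": [0,0,0]},{"linear": [0.6,1.6,3.5],"delta_rot": [0,0,0]},{"linear": [0.6,1.6,5],"delta_rot": [0,0,0]},{"linear": [0.6,1.6,6],"delta_rot": [0,0,0]},{"linear": [0.6,1.6,6],"delta_rot": [0,0,0]},{"linear": [0.6,1.6,6],"delta_rot": [0,0,0]}]'

```text
clock: 9.92
eef_pos: [0.5878, 0.0311, 0.059]
orientation: [[0.953, 0.302, -0.001], [0.302, -0.953, -0.0], [-0.001, -0.0, -1.0]]
ft_force: [0.6, -0.4, -1.0]
gripper_width: 0.0385
finger_force: 60.6
```

```bash
python3 go.py black,.041
```

```text
black,.041 tool cm [0.02 0.01 1.8 ] dist 0.018
t 9.9167 p [0.5878 0.0311 0.059 ] F [ 0.6 -0.4 -1. ] w 0.0385 f 60.56670818477869 zax [-1.1e-03 -2.0e-04 -1.0e+00]
```

>>> send_rows --moves '[{"linear": [0,0,0.8],"delta_rot": [0,0,0]},{"linear": [0,0,1.3],"delta_rot": [0,0,0]},{"linear": [0,0,1.6],"delta_rot": [0,0,0]},{"linear": [0,0,1.8],"delta_rot": [0,0,0]},{"linear": [0,0,1.8],"delta_rot": [0,0,0]},{"linear": [0,0,1.8],"delta_rot": [0,0,0]}]'

```text
clock: 10.42
eef_pos: [0.5881, 0.0311, 0.041]
orientation: [[0.953, 0.302, -0.0], [0.302, -0.953, -0.0], [-0.0, 0.0, -1.0]]
ft_force: [-1.0, -0.2, -1.4]
gripper_width: 0.0387
finger_force: 60.6
```

>>> send_rows --moves '[{"linear": [0,0,0],"delta_rot": [0,0,0]},{"linear": [0,0,0],"delta_rot": [0,0,0]},{"linear": [0,0,0],"delta_rot": [0,0,0]},{"linear": [0,0,0],"delta_rot": [0,0,0]}]' --hand -0.5

```text
clock: 10.75
eef_pos: [0.5883, 0.0311, 0.0412]
orientation: [[0.953, 0.302, 0.0], [0.302, -0.953, 0.0], [0.0, 0.0, -1.0]]
ft_force: [0.2, 1.0, -0.5]
gripper_width: 0.0644
finger_force: 0.0
```

>>> send_rows --moves '[{"linear": [0,0,-1],"delta_rot": [0,0,0]},{"linear": [0,0,-4],"delta_rot": [0,0,0]},{"linear": [0,0,-8],"delta_rot": [0,0,0]},{"linear": [0,0,-12],"delta_rot": [0,0,0]},{"linear": [0,0,-16],"delta_rot": [0,0,0]},{"linear": [0,0,-16],"delta_rot": [0,0,0]},{"linear": [0,0,-16],"delta_rot": [0,0,0]}]'

```text
clock: 11.33
eef_pos: [0.5894, 0.0311, 0.2046]
orientation: [[0.953, 0.302, 0.006], [0.302, -0.953, 0.001], [0.006, 0.001, -1.0]]
ft_force: [-0.7, 0.2, -0.3]
gripper_width: 0.0637
finger_force: 0.0
```

>>> send_rows --moves '[{"linear": [1.2,-2.7,0],"delta_rot": [0,0,0]},{"linear": [2.7,-6.2,0],"delta_rot": [0,0,0]},{"linear": [4.2,-9.7,0],"delta_rot": [0,0,0]},{"linear": [5.7,-13.2,0],"delta_rot": [0,0,0]},{"linear": [7.2,-16.7,0],"delta_rot": [0,0,0]},{"linear": [8.5,-19.6,0],"delta_rot": [0,0,0]},{"linear": [8.5,-19.6,0],"delta_rot": [0,0,0]},{"linear": [8.5,-19.6,3],"delta_rot": [0,0,0]},{"linear": [8.5,-19.6,5.5],"delta_rot": [0,0,0]},{"linear": [8.5,-19.6,5.5],"delta_rot": [0,0,0]}]' --hand -1

```text
clock: 12.17
eef_pos: [0.6067, 0.2423, 0.1408]
orientation: [[0.953, 0.303, -0.008], [0.303, -0.953, -0.004], [-0.009, 0.001, -1.0]]
ft_force: [-1.0, -0.7, -0.6]
gripper_width: 0.0854
finger_force: 0.0
```

```bash
python3 go.py oil,.145 oil,.048
python3 - <<'E'
from h import *
t=arm.snapshot("top"); s=arm.snapshot("side")
C=[(.6103,.2435,z,r) for z,r in B]+[(.588,.0311,z+.01,r) for z,r in S]
crop(t,"g4a",260,190,4,C,400,480); crop(s,"g4b",230,210,4,C,400,480)
cv2.imwrite("pics/g4.png",np.hstack([cv2.imread("pics/g4a.png"),cv2.imread("pics/g4b.png")]))
E
```

```text
oil,.145 tool cm [ 0.37 -0.   -0.42] dist 0.006
oil,.048 tool cm [ 0.46 -0.02  9.28] dist 0.093
t 12.1667 p [0.6067 0.2423 0.1408] F [-1.  -0.7 -0.6] w 0.0854 f 0.0 zax [-0.0079 -0.0039 -1.    ]
```

View pics/g4.png

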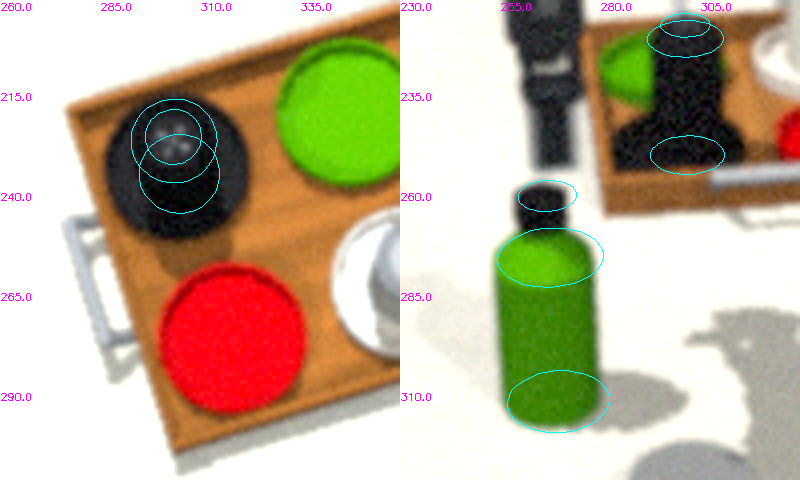

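Pepper stands upright in the black cup on its overlay. The oil bottle is at most 2–3 mm off its overlay, so I descend over it.

>>> send_rows --moves '[{"linear": [0.1,0,2],"delta_rot": [0,0,0]},{"linear": [0.1,0,4],"delta_rot": [0,0,0]},{"linear": [0.1,0,6],"delta_rot": [0,0,0]},{"linear": [0.1,0,8],"delta_rot": [0,0,0]},{"linear": [0.1,0,9.3],"delta_rot": [0,0,0]},{"linear": [0.1,0,9.7],"delta_rot": [0,0,0]},{"linear": [0.1,0,9.7],"delta_rot": [0,0,0]},{"linear": [0.1,0,9.7],"delta_rot": [0,0,0]}]'

```text
clock: 12.93
eef_pos: [0.6116, 0.2441, 0.0501]
orientation: [[0.953, 0.302, 0.001], [0.302, -0.953, 0.001], [0.001, -0.0, -1.0]]
ft_force: [0.7, 0.1, -0.1]
gripper_width: 0.0854
finger_force: 0.0
```

>>> send_rows --moves '[{"linear": [0,0,0],"delta_rot": [0,0,0]},{"linear": [0,0,0],"delta_rot": [0,0,0]},{"linear": [0,0,0],"delta_rot": [0,0,0]},{"linear": [0,0,0],"delta_rot": [0,0,0]},{"linear": [0,0,0],"delta_rot": [0,0,0]},{"linear": [0,0,0],"delta_rot": [0,0,0]},{"linear": [0,0,0],"delta_rot": [0,0,0]},{"linear": [0,0,0],"delta_rot": [0,0,0]}]' --hand 1

```text
clock: 13.6
eef_pos: [0.6114, 0.2442, 0.0501]
orientation: [[0.953, 0.302, 0.001], [0.302, -0.953, 0.001], [0.001, -0.0, -1.0]]
ft_force: [-1.2, 0.1, 5.5]
gripper_width: 0.0464
finger_force: 61.1
```

```bash
python3 go.py green,.2
```

```text
green,.2 tool cm [ -8.71  28.61 -15.01] dist 0.335
t 13.6 p [0.6114 0.2442 0.0501] F [-1.2  0.1  5.5] w 0.0464 f 61.062488447569194 zax [ 1.2e-03  7.0e-04 -1.0e+00]
```

>>> send_rows --moves '[{"linear": [0,0,-0.5],"delta_rot": [0,0,0]},{"linear": [0,0,-2],"delta_rot": [0,0,0]},{"linear": [0,0,-4.5],"delta_rot": [0,0,0]},{"linear": [0,0,-7.5],"delta_rot": [0,0,0]},{"linear": [0,0,-10.5],"delta_rot": [0,0,0]},{"linear": [-0.4,1.2,-13],"delta_rot": [0,0,0]},{"linear": [-1.1,3.6,-14],"delta_rot": [0,0,0]},{"linear": [-2.1,7,-14],"delta_rot": [0,0,0]},{"linear": [-3.2,10.5,-14],"delta_rot": [0,0,0]},{"linear": [-4.3,14,-14],"delta_rot": [0,0,0]}]'

```text
clock: 14.43
eef_pos: [0.6118, 0.0962, 0.1897]
orientation: [[0.953, 0.303, 0.001], [0.303, -0.953, 0.0], [0.0, 0.0, -1.0]]
ft_force: [0.5, -0.8, -3.1]
gripper_width: 0.0467
finger_force: 62.0
```

>>> send_rows --moves '[{"linear": [-1,3.4,0],"delta_rot": [0,0,0]},{"linear": [-2,6.8,0],"delta_rot": [0,0,0]},{"linear": [-3,10,0],"delta_rot": [0,0,0]},{"linear": [-3.9,12.8,0],"delta_rot": [0,0,0]},{"linear": [-4.4,14.6,0],"delta_rot": [0,0,0]},{"linear": [-4.4,14.6,0],"delta_rot": [0,0,0]},{"linear": [-4.4,14.6,0],"delta_rot": [0,0,0]}]'

```text
clock: 15.02
eef_pos: [0.614, -0.0565, 0.1892]
orientation: [[0.954, 0.299, -0.0], [0.299, -0.954, -0.0], [-0.0, 0.0, -1.0]]
ft_force: [0.2, 0.9, -2.3]
gripper_width: 0.0466
finger_force: 62.0
```

>>> send_rows --moves '[{"linear": [0,0,1.5],"delta_rot": [0,0,0]},{"linear": [0,0,4],"delta_rot": [0,0,0]},{"linear": [0,0,6.5],"delta_rot": [0,0,0]},{"linear": [0,0,9],"delta_rot": [0,0,0]},{"linear": [0,0,10.5],"delta_rot": [0,0,0]},{"linear": [0,0,11],"delta_rot": [0,0,0]},{"linear": [0,0,11],"delta_rot": [0,0,0]},{"linear": [0,0,11],"delta_rot": [0,0,0]}]'

```text
clock: 15.68
eef_pos: [0.6147, -0.054, 0.0796]
orientation: [[0.953, 0.303, 0.0], [0.303, -0.953, 0.0], [0.0, -0.0, -1.0]]
ft_force: [1.0, -0.6, -0.9]
gripper_width: 0.0465
finger_force: 62.0
```

```bash
python3 go.py green,.061
python3 - <<'E'
from h import *
t=arm.snapshot("top"); s=arm.snapshot("side")
C=[(.6146,-.0549,z+.03,r) for z,r in B]+[(.6146,-.0549,.018,.034)]
crop(t,"g5a",270,180,4,C,400,480); crop(s,"g5b",260,150,4,C,400,480)
cv2.imwrite("pics/g5.png",np.hstack([cv2.imread("pics/g5a.png"),cv2.imread("pics/g5b.png")]))
E
```

```text
green,.061 tool cm [-0.04  0.08  1.86] dist 0.019
t 15.6833 p [ 0.6147 -0.054   0.0796] F [ 1.  -0.6 -0.9] w 0.0465 f 61.978541778662475 zax [ 3.e-04  3.e-04 -1.e+00]
```

View pics/g5.png

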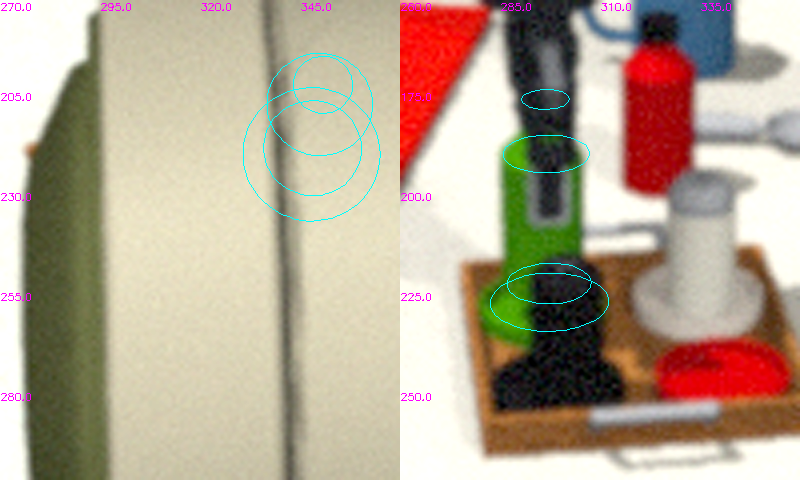

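The oil bottle is in line with the green cup, matching the same small side-camera offset seen before. I'll lower it, release, and go to the vinegar.

>>> send_rows --moves '[{"linear": [0,0.1,0.8],"delta_rot": [0,0,0]},{"linear": [0,0.1,1.3],"delta_rot": [0,0,0]},{"linear": [0,0.1,1.6],"delta_rot": [0,0,0]},{"linear": [0,0.1,1.85],"delta_rot": [0,0,0]},{"linear": [0,0.1,1.85],"delta_rot": [0,0,0]},{"linear": [0,0.1,1.85],"delta_rot": [0,0,0]}]'

```text
clock: 16.28
eef_pos: [0.6146, -0.056, 0.0604]
orientation: [[0.953, 0.302, -0.0], [0.302, -0.953, -0.0], [-0.0, -0.0, -1.0]]
ft_force: [1.7, 0.8, -1.8]
gripper_width: 0.0463
finger_force: 62.0
```

>>> send_rows --moves '[{"linear": [0,0,0],"delta_rot": [0,0,0]},{"linear": [0,0,0],"delta_rot": [0,0,0]},{"linear": [0,0,0],"delta_rot": [0,0,0]},{"linear": [0,0,0],"delta_rot": [0,0,0]}]' --hand -0.55

```text
clock: 16.62
eef_pos: [0.6148, -0.056, 0.0607]
orientation: [[0.953, 0.302, 0.0], [0.302, -0.953, -0.0], [0.0, 0.0, -1.0]]
ft_force: [0.9, 0.4, 0.1]
gripper_width: 0.0664
finger_force: 0.0
```

>>> send_rows --moves '[{"linear": [0,0,-1],"delta_rot": [0,0,0]},{"linear": [0,0,-4],"delta_rot": [0,0,0]},{"linear": [0,0,-8],"delta_rot": [0,0,0]},{"linear": [0,0,-12],"delta_rot": [0,0,0]},{"linear": [0,0,-14],"delta_rot": [0,0,0]},{"linear": [0,0,-14],"delta_rot": [0,0,0]},{"linear": [0,0,-14],"delta_rot": [0,0,0]}]'

```text
clock: 17.2
eef_pos: [0.6153, -0.0561, 0.2027]
orientation: [[0.953, 0.302, 0.004], [0.302, -0.953, -0.0], [0.003, 0.001, -1.0]]
ft_force: [0.6, 0.1, 0.2]
gripper_width: 0.0664
finger_force: 0.0
```

>>> send_rows --moves '[{"linear": [-1,1.9,0],"delta_rot": [0,0,0]},{"linear": [-2.6,4.9,0],"delta_rot": [0,0,0]},{"linear": [-4.4,8.3,0],"delta_rot": [0,0,0]},{"linear": [-6.2,11.7,0],"delta_rot": [0,0,0]},{"linear": [-8,15.1,0],"delta_rot": [0,0,0]},{"linear": [-9.1,17.3,0],"delta_rot": [0,0,0]},{"linear": [-9.1,17.3,0],"delta_rot": [0,0,0]},{"linear": [-9.1,17.3,3],"delta_rot": [0,0,0]},{"linear": [-9.1,17.3,5.5],"delta_rot": [0,0,0]},{"linear": [-9.1,17.3,5.5],"delta_rot": [0,0,0]}]' --hand -1

```text
clock: 18.03
eef_pos: [0.5771, -0.2469, 0.1404]
orientation: [[0.953, 0.302, -0.008], [0.302, -0.953, 0.003], [-0.007, -0.005, -1.0]]
ft_force: [-0.9, 0.8, -0.2]
gripper_width: 0.0852
finger_force: 0.0
```

```bash
python3 go.py vin,.145 vin,.05
python3 - <<'E'
from h import *
t=arm.snapshot("top"); s=arm.snapshot("side")
C=[(.5798,-.2478,z,r) for z,r in B]+[(.6146,-.0549,z+.01,r) for z,r in B]
crop(t,"g6a",270,180,4,C,400,480); crop(s,"g6b",270,125,4,C,400,480)
cv2.imwrite("pics/g6.png",np.hstack([cv2.imread("pics/g6a.png"),cv2.imread("pics/g6b.png")]))
E
```

```text
vin,.145 tool cm [ 0.22  0.17 -0.46] dist 0.005
vin,.05 tool cm [0.29 0.22 9.04] dist 0.09
t 18.0333 p [ 0.5771 -0.2469  0.1404] F [-0.9  0.8 -0.2] w 0.0852 f 0.0 zax [-0.008   0.0032 -1.    ]
```

View pics/g6.png

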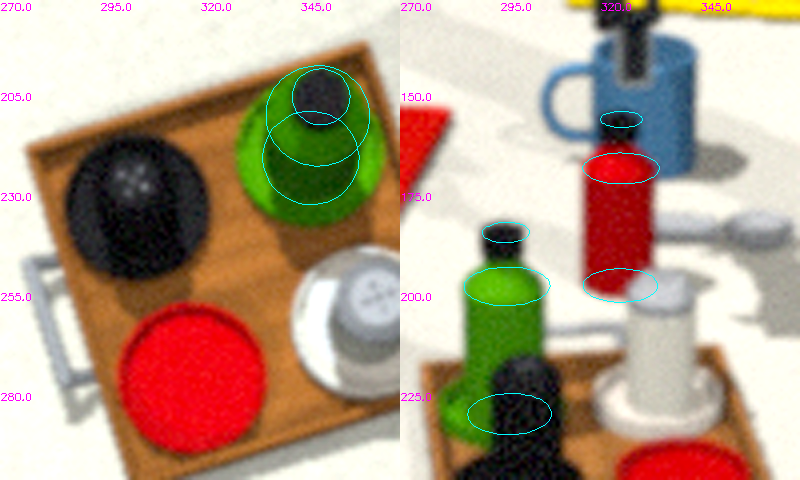

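Oil stands on its overlay in the green cup, and the vinegar overlay fits within about 1 mm. I descend and grip.

>>> send_rows --moves '[{"linear": [0,0,2],"delta_rot": [0,0,0]},{"linear": [0,0,4],"delta_rot": [0,0,0]},{"linear": [0,0,6],"delta_rot": [0,0,0]},{"linear": [0,0,8],"delta_rot": [0,0,0]},{"linear": [0,0,9.3],"delta_rot": [0,0,0]},{"linear": [0,0,9.6],"delta_rot": [0,0,0]},{"linear": [0,0,9.6],"delta_rot": [0,0,0]},{"linear": [0,0,9.6],"delta_rot": [0,0,0]}]'

```text
clock: 18.8
eef_pos: [0.5808, -0.2485, 0.0506]
orientation: [[0.953, 0.302, 0.001], [0.302, -0.953, -0.0], [0.001, 0.001, -1.0]]
ft_force: [0.4, 0.3, -0.2]
gripper_width: 0.0855
finger_force: 0.0
```

>>> send_rows --moves '[{"linear": [0,0,0],"delta_rot": [0,0,0]},{"linear": [0,0,0],"delta_rot": [0,0,0]},{"linear": [0,0,0],"delta_rot": [0,0,0]},{"linear": [0,0,0],"delta_rot": [0,0,0]},{"linear": [0,0,0],"delta_rot": [0,0,0]},{"linear": [0,0,0],"delta_rot": [0,0,0]},{"linear": [0,0,0],"delta_rot": [0,0,0]},{"linear": [0,0,0],"delta_rot": [0,0,0]}]' --hand 1

```text
clock: 19.47
eef_pos: [0.5806, -0.2485, 0.0507]
orientation: [[0.953, 0.302, 0.001], [0.302, -0.953, -0.0], [0.001, 0.001, -1.0]]
ft_force: [-0.7, 0.7, 8.1]
gripper_width: 0.0469
finger_force: 60.8
```

```bash
python3 go.py red,.2
```

```text
red,.2 tool cm [  0.17 -26.48 -14.95] dist 0.304
t 19.4667 p [ 0.5806 -0.2485  0.0507] F [-0.7  0.7  8.1] w 0.0469 f 60.76034863712266 zax [ 1.2e-03 -5.0e-04 -1.0e+00]
```

>>> send_rows --moves '[{"linear": [0,0,-0.5],"delta_rot": [0,0,0]},{"linear": [0,0,-2],"delta_rot": [0,0,0]},{"linear": [0,0,-4.5],"delta_rot": [0,0,0]},{"linear": [0,0,-7.5],"delta_rot": [0,0,0]},{"linear": [0,0,-10.5],"delta_rot": [0,0,0]},{"linear": [0,-1.2,-13],"delta_rot": [0,0,0]},{"linear": [0,-3.6,-14],"delta_rot": [0,0,0]},{"linear": [0.1,-7,-14],"delta_rot": [0,0,0]},{"linear": [0.1,-10.5,-14],"delta_rot": [0,0,0]},{"linear": [0.1,-14,-14],"delta_rot": [0,0,0]}]'

```text
clock: 20.3
eef_pos: [0.5381, -0.1136, 0.1902]
orientation: [[0.954, 0.301, 0.001], [0.301, -0.954, -0.0], [0.001, 0.0, -1.0]]
ft_force: [0.2, 0.3, -1.6]
gripper_width: 0.0466
finger_force: 61.9
```

>>> send_rows --moves '[{"linear": [0,-3.4,0],"delta_rot": [0,0,0]},{"linear": [0.1,-6.8,0],"delta_rot": [0,0,0]},{"linear": [0.1,-9.6,0],"delta_rot": [0,0,0]},{"linear": [0.1,-11.6,0],"delta_rot": [0,0,0]},{"linear": [0.1,-12.5,0],"delta_rot": [0,0,0]},{"linear": [0.1,-12.5,0],"delta_rot": [0,0,0]},{"linear": [0.1,-12.5,0],"delta_rot": [0,0,0]}]'

```text
clock: 20.88
eef_pos: [0.5023, 0.0043, 0.1898]
orientation: [[0.953, 0.302, 0.0], [0.302, -0.953, -0.0], [0.0, 0.001, -1.0]]
ft_force: [0.2, -1.0, -1.0]
gripper_width: 0.0465
finger_force: 61.9
```

>>> send_rows --moves '[{"linear": [0,0,1.5],"delta_rot": [0,0,0]},{"linear": [0,0,4],"delta_rot": [0,0,0]},{"linear": [0,0,6.5],"delta_rot": [0,0,0]},{"linear": [0,0,9],"delta_rot": [0,0,0]},{"linear": [0,0,10.5],"delta_rot": [0,0,0]},{"linear": [0,0,11],"delta_rot": [0,0,0]},{"linear": [0,0,11],"delta_rot": [0,0,0]},{"linear": [0,0,11],"delta_rot": [0,0,0]}]'

```text
clock: 21.55
eef_pos: [0.5025, 0.0038, 0.0798]
orientation: [[0.954, 0.301, 0.0], [0.301, -0.954, -0.0], [-0.0, 0.0, -1.0]]
ft_force: [-0.3, -0.7, -1.5]
gripper_width: 0.0465
finger_force: 61.9
```

```bash
python3 go.py red,.061
```

```text
red,.061 tool cm [-0.02 -0.09  1.88] dist 0.019
t 21.55 p [0.5025 0.0038 0.0798] F [-0.3 -0.7 -1.5] w 0.0465 f 61.86372407712042 zax [ 0.e+00 -4.e-04 -1.e+00]
```

Aligned with the red cup. I'll lower, release, lift and move clear for the final look.

>>> send_rows --moves '[{"linear": [0,0,0.8],"delta_rot": [0,0,0]},{"linear": [0,0,1.3],"delta_rot": [0,0,0]},{"linear": [0,0,1.6],"delta_rot": [0,0,0]},{"linear": [0,0,1.85],"delta_rot": [0,0,0]},{"linear": [0,0,1.85],"delta_rot": [0,0,0]},{"linear": [0,0,1.85],"delta_rot": [0,0,0]}]'

```text
clock: 22.05
eef_pos: [0.502, 0.0049, 0.061]
orientation: [[0.953, 0.302, -0.0], [0.302, -0.953, -0.0], [-0.0, 0.0, -1.0]]
ft_force: [0.5, -0.0, -1.9]
gripper_width: 0.0463
finger_force: 61.9
```

>>> send_rows --moves '[{"linear": [0,0,0],"delta_rot": [0,0,0]},{"linear": [0,0,0],"delta_rot": [0,0,0]},{"linear": [0,0,0],"delta_rot": [0,0,0]},{"linear": [0,0,0],"delta_rot": [0,0,0]}]' --hand -0.55

```text
clock: 22.38
eef_pos: [0.5021, 0.0049, 0.0612]
orientation: [[0.953, 0.302, 0.0], [0.302, -0.953, 0.0], [0.0, 0.0, -1.0]]
ft_force: [0.2, 0.8, 1.2]
gripper_width: 0.0661
finger_force: 0.0
```

>>> send_rows --moves '[{"linear": [0,0,-1],"delta_rot": [0,0,0]},{"linear": [0,0,-4],"delta_rot": [0,0,0]},{"linear": [0,0,-8],"delta_rot": [0,0,0]},{"linear": [0,0,-12],"delta_rot": [0,0,0]},{"linear": [0,0,-15],"delta_rot": [0,0,0]},{"linear": [0,0,-18],"delta_rot": [0,0,0]},{"linear": [0,0,-18],"delta_rot": [0,0,0]}]'

```text
clock: 22.97
eef_pos: [0.5042, 0.0049, 0.2472]
orientation: [[0.953, 0.302, 0.009], [0.302, -0.953, 0.001], [0.009, 0.002, -1.0]]
ft_force: [0.8, -0.1, -0.4]
gripper_width: 0.0666
finger_force: 0.0
```

>>> send_rows --moves '[{"linear": [0,-4,0],"delta_rot": [0,0,0]},{"linear": [0,-8,0],"delta_rot": [0,0,0]},{"linear": [0,-12,0],"delta_rot": [0,0,0]},{"linear": [0,-16,0],"delta_rot": [0,0,0]},{"linear": [0,-20,0],"delta_rot": [0,0,0]},{"linear": [0,-24,0],"delta_rot": [0,0,0]},{"linear": [0,-27,0],"delta_rot": [0,0,0]},{"linear": [0,-27,0],"delta_rot": [0,0,0]},{"linear": [0,-27,0],"delta_rot": [0,0,0]},{"linear": [0,-27,0],"delta_rot": [0,0,0]}]'

```text
clock: 23.8
eef_pos: [0.4204, 0.2614, 0.2411]
orientation: [[0.953, 0.302, -0.0], [0.302, -0.953, -0.001], [-0.0, 0.001, -1.0]]
ft_force: [-0.7, -0.9, -0.1]
gripper_width: 0.066
finger_force: 0.0
```

```bash
python3 go.py red,.061
python3 - <<'E'
from h import *
t=arm.snapshot("top"); s=arm.snapshot("side")
C=[]
for c,m in (((.5286,-.0815),S),((.588,.0311),S),((.6146,-.0549),B),((.502,.0045),B)): C+=[(*c,z+.01,r) for z,r in m]
crop(t,"g7a",265,180,3,C,400,480); crop(s,"g7b",260,100,3,C,400,480)
cv2.imwrite("pics/g7.png",np.hstack([cv2.imread("pics/g7a.png")[:,:399],cv2.imread("pics/g7b.png")[:,:399]]))
E
```

```text
red,.061 tool cm [ 0.03 26.94 18.03] dist 0.324
t 23.8 p [0.4204 0.2614 0.2411] F [-0.7 -0.9 -0.1] w 0.066 f 0.0 zax [-2.e-04 -8.e-04 -1.e+00]
```

View pics/g7.png

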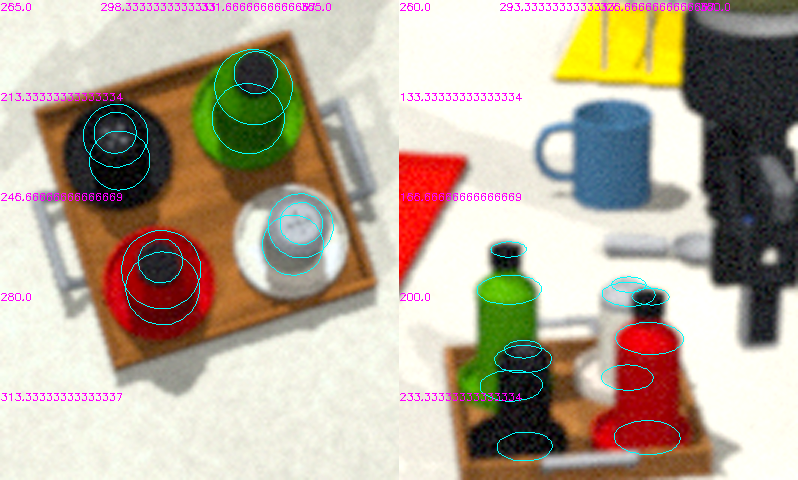

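All four stand upright in their own cups, each on its overlay, and the gripper is clear and touching nothing. I'm handing in.

```bash
python3 -c "
from rig import arm
print(arm.sign_off())"
```

```text
the job is handed in; nothing more can be done
None
```

I handed in the job: salt, pepper, oil and vinegar each stand upright in their matching cups, and nothing touched the two blue look-alikes; the sign-off gave no verdict, so this rests on the last camera check.

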